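Shut down the gauge readout and move its latched battery pack to the charger

ROBOT

A 7-joint arm with a two-finger parallel gripper is mounted at the origin on a cart in front of the work surface, level with it; the furniture and walls round the work are solid. World frame = base frame: x ahead of the robot, y to its left, z up, the work surface at z = 0. Lengths are in m, angles in rad, forces in N, time in s.
With the tool pointing down it reaches from about 0.425 to 0.825 m from the base axis. Payload 3.6 kg.
Tool frame: the origin (TCP) lies where the fingers leave the gripper's body, on its centre line; the fingertips stand 73 mm ahead of it and the grasp point (between the pads) lies 54 mm ahead of it; x points along the fingers, y is the direction in which the jaws open and shut, and the axes are right-handed (so a half turn about x gives the same grasp; the last joint's range is limited). The gripper opens to 85 mm and grips with 20 to 120 N. Pads are 22 mm wide; open, the fingers measure 114 mm over their backs; the gripper's body (76 mm by 85 mm) begins 54 mm behind the grasp point. The pads swing forward as they close: fully open they stand 13 mm farther back than shut.
Start: joints at [1.256, 0.615, -0.013, 1.423, 0.008, 1.103, -0.04], TCP at [0.185, -0.623, 0.304] pointing down, gripper open.
Joint ranges: [-3.12, 3.12], [-0.3, 2.06], [-1.34, 1.32], [0.26, 2.42], [-1.36, 4.5], [0.01, 1.98], [-2.84, 2.84]. Speed limits (rad/s): [2.79, 2.79, 3.14, 3.14, 3.14, 3.14, 3.14].

INTERFACE

Orientations are given as a unit quaternion [x, y, z, w].
In Python, from station import arm, snapshot, camera_info, ticket gives the robot as it stands. Calls block until the motion is done:
- arm.movep(position, orientation): joint-space move of the TCP to a pose.
- arm.line_to(position, velocity=0.15, ori=None): straight line of the TCP; ori=None keeps the orientation; velocity is the mean speed in m/s.
- arm.move_j(angles): joint-space move.
- arm.move_gripper(opening, effort=None): opening from 0.0 (shut) to 1.0 (fully open); effort is the grip in N (None keeps the last); returns when the fingers have stopped.
- arm.pause(seconds).
- arm.ik(position, orientation): joint angles nearest the present ones, or None.
- snapshot(name): name is "side" or "top"; returns the picture (480x640x3 uint8, blue, green, red); there is no depth.
- camera_info(name): a dict with "fx", "fy", "cx", "cy" (pixels), "dist_coeffs" ([k1, k2, p1, p2, k3] as OpenCV has them; the pictures are not rectified), "R" (3x3) and "t" (3): a world point X has camera coordinates R X + t. Camera axes: x right, y down, z forward; pixel columns grow to the right and rows downward; lengths in m; the calibration is good to about 2 mm. A picture is of the moment at which its call begins. camera_info takes no time and is no camera call.
A pose or a line that the arm cannot do raises arm.MotionError and nothing moves.
- ticket.finish_job(): hands the job in, once; it reports no verdict.
Readings, each from a call of its own:
- arm.read_time(): time.
- arm.read_joint_positions(): joint angles.
- arm.read_dq(): joint speeds.
- arm.read_effort(): joint torques, N m.
- arm.read_tool_pos(): TCP position.
- arm.read_eef_rot(): TCP orientation.
- arm.read_ft_force(): force on the tool from outside, world axes, zero at the start.
- arm.read_wrist_torque(): the same for the moment, N m.
- arm.read_opening(): opening from 0.0 (shut) to 1.0 (fully open).
Only numpy, scipy, OpenCV 4.12 (cv2) and the standard library are available. Lean on these libraries where they do the work, as an engineer would, in place of code of your own. Each camera call takes 0.05 s, during which the arm holds its last target.

TASK

Shut the gauge readout down: tilt its spring toggle over to the red dot, keep it there for about a second, and let it spring back upright. Then reach in under the lip at the left side of its battery pack, feel for the hidden latch pad and press it in until the pack springs up by itself, and take the finger away. Lift the pack with the orange grip rib out and stand it, rib up, fully down in the well of the charger, lowered all the way before you let go, not dropped; never tilt the toggle to the green dot, and leave the other things on the bench alone.

Things in the scene. Friction and masses are not known exactly. Their poses are not given: they have to be found in the camera images.
- readout: Grey gauge readout, fixed: housing 160 (x) x 156 (y) mm, deck 64 mm high, battery well at its left side, tilted display along the rear (from x = +0.030 back, top about 140 mm high). Origin: centre of its underside, on the bench; x to its rear (front faces -x), y to its left, z up. Its left wall is the plane y = 0.078.
- pad_line (a point): Readout point (-0.028, 0.089, 0.030), axes as readout. The latch's black press pad sticks out of a black strip in the left wall: 16 mm wide (x), z 0.020 to 0.038, its face in the plane y = 0 of this point, 11 mm proud of the rigid wall. Its place differs from unit to unit, hidden from above by the lip: its centre is at x = -0.027 to +0.027 from this point, to be felt for.
- well (a point): Readout point (-0.028, 0.045, 0.044): where the seated pack's origin is. Axes as readout. Pressing the pad straight in (-y) takes about 2 N to start, 4 to 6 N at 6 mm, where the hook lets go; stop at 8 mm. The pack then springs up 10 mm and stays standing in the well; letting the pad go does not catch it again. Unpressed, the pack cannot be lifted. 1 mm play a side.
- lip_edge (a point): Middle of the lower edge of the pack's lip: pack point (-0.056, 0, 0.022), 66 mm above the bench while seated, 12 mm outside the pad's face, which it hides; the lip is 92 mm long. The pad is reached only with the fingers tilted about 30 to 45 degrees from vertical, pointing down and inward under this edge from the readout's left.
- toggle (a joint): Angle of the spring-centred toggle on the readout's deck, right of the pack: 0 upright, positive leaning to the readout's left (+y, red dot, towards the pack), negative to the green dot; stops at +/-0.45 rad. Springs back when let go; about 2.7 N at the tip holds it at the stop. Hinge along readout x at readout point (-0.035, -0.034, 0.066).
- toggle_tip (a point): Top of the toggle, 42 mm from its hinge, 108 mm above the bench when upright: a 12 mm thick round black knob, 16 mm high, on a 6 mm steel stick. The pack's cap begins 51 mm to its left; the display is about 65 mm behind it.
- red_mark (a point): Red dot on the deck 22 mm to the left (readout +y) of the toggle: the shut-down side. A green dot is on its right.
- pack: Battery pack, about 0.24 kg. Origin: centre of its underside; in the well its -x is the readout's left. Black body 52 (x) x 86 (y) mm, z 0 to 0.024; grey cap z 0.024 to 0.036, 92 mm wide, overhanging as a lip to x = -0.056; on top a black-ribbed orange grip rib 24 (x) x 48 (y) mm, z 0.036 to 0.066, centred on the origin.
- charger: Low dark charger, fixed, 92 (x) x 124 (y) x 14 mm, left or right of the readout. Origin: centre of its underside. The well in its top, 58 (x) x 92 (y) mm and 7 mm deep, takes the pack's body with 3 mm play on each side, either way round.
- charger_floor (a point): Centre of the floor of the charger's well, 7 mm above the bench; x along the well's short side, y along its long side.
- tube_tray: Bystander, to be left alone: empty white sample-tube tray, 68 x 128 x 15 mm, lying on the other side of the readout. Origin: centre of its underside.
- caliper: Bystander, to be left alone: steel caliper, 79 x 240 x 8 mm. Origin: centre of its underside.
- setting_master: Bystander, to be left alone: stepped steel setting master, 30 x 30 x 43 mm. Origin: centre of its underside.
- ring_gauge_1: Bystander, to be left alone: steel ring gauge, 46 mm across, 14 mm high. Origin: centre of its underside.
- plug_gauge: Bystander, to be left alone: steel plug gauge, 18 x 98 x 16 mm, lying. Origin: centre of its underside.

How it is judged:
By the outcome, as a careful person would: the job done as asked, in the order asked, and still so for the second after the job is handed in, with the robot touching nothing.
It also fails if it takes over 72 s, if anything falls off the work surface, if the arm or the gripper's body presses on something with over 40 N, if the wrist force passes 120 N, or if a joint passes its speed limit or range.

## Working session

There is one attempt and no reset: what is moved stays moved. The work goes in short steps, each a Python script; the robot and the scene stay as the last script left them, time stands still between calls to the robot, and variables do not carry over. Pictures are saved under pics/ and viewed, and the job is handed in when it is done.

```bash
ls; mkdir -p pics
python3 - <<'E'
from station import arm, snapshot, camera_info, ticket
import cv2
for n in ("side","top"):
    cv2.imwrite(f"pics/{n}0.png",snapshot(n)); c=camera_info(n); print(n,c)
print(arm.read_time(),arm.read_tool_pos(),arm.read_eef_rot(),arm.read_ft_force())
E
```

```text
pics
side {'fx': 495.76645331253235, 'fy': 495.76645331253235, 'cx': 315.1134718119571, 'cy': 238.5134990413333, 'dist_coeffs': array([0.00106363, 0.        , 0.        , 0.        , 0.        ]), 'R': array([[ 0.89903637, -0.43722806,  0.02377461],
       [-0.14792824, -0.35437938, -0.92332686],
       [ 0.41212964,  0.82658749, -0.38327833]]), 't': array([-0.49138078,  0.16004244,  1.16241687])}
top {'fx': 482.458840995913, 'fy': 482.458840995913, 'cx': 314.78940366475763, 'cy': 240.69341945825815, 'dist_coeffs': array([-0.01190906,  0.        ,  0.        ,  0.        ,  0.        ]), 'R': array([[-0.02765563, -0.99953371,  0.01294306],
       [-0.99471636,  0.02623711, -0.0992521 ],
       [ 0.09886624, -0.01561955, -0.99497814]]), 't': array([-0.03463824,  0.55752321,  1.11674816])}
0.1 [ 0.18498432 -0.62257555  0.30284591] [-0.69961963 -0.10258756  0.69986787 -0.10096105] [ 0.6863245  -0.28882165 -0.85300888]
```

View pics/side0.png

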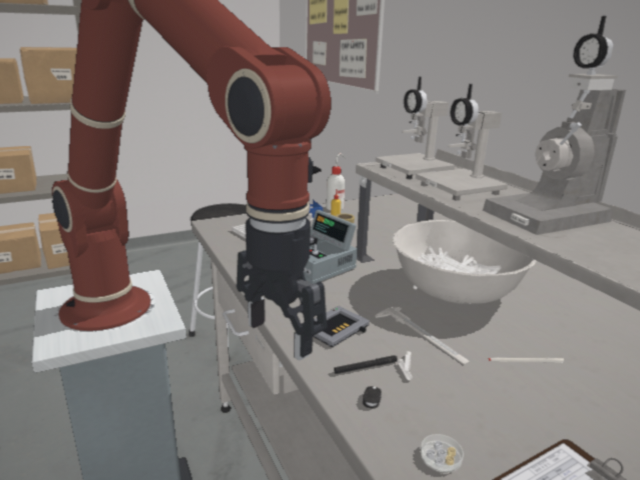

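View pics/top0.png

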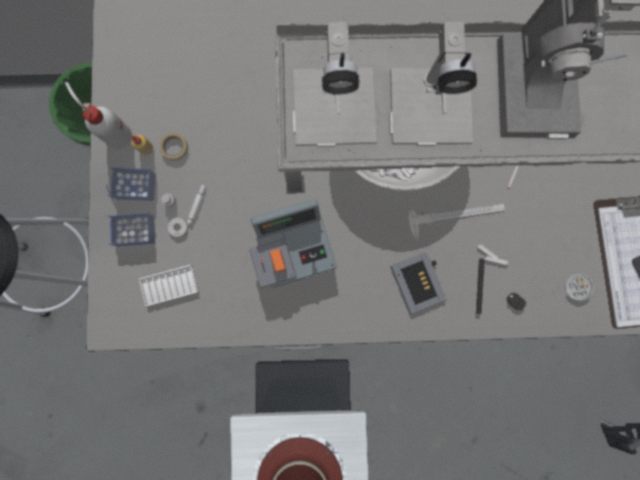

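The top view shows the readout at about (293,245), the charger on its right at about (418,283) and the tray on its left at about (170,285). The arm is out of the way. Next I'll enlarge the parts that matter.

Run:
```python
import cv2
a=cv2.imread("pics/top0.png")
cv2.imwrite("pics/c1.png",cv2.resize(a[190:330,235:350],None,fx=5,fy=5,interpolation=cv2.INTER_CUBIC)[:600] if 0 else cv2.resize(a[195:315,240:345],None,fx=5,fy=5,interpolation=cv2.INTER_CUBIC))
cv2.imwrite("pics/c2.png",cv2.resize(a[240:325,375:465],None,fx=6,fy=6,interpolation=cv2.INTER_CUBIC))
s=cv2.imread("pics/side0.png")
cv2.imwrite("pics/c3.png",cv2.resize(s[190:360,220:400],None,fx=3.5,fy=3.5,interpolation=cv2.INTER_CUBIC))
```

```text
(no output)
```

View pics/c1.png

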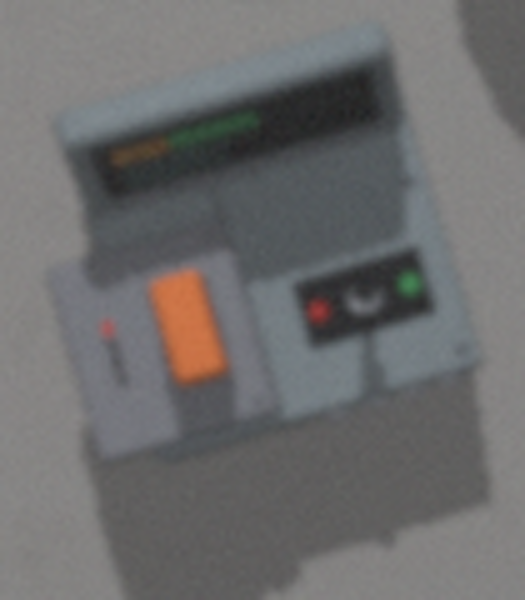

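View pics/c2.png

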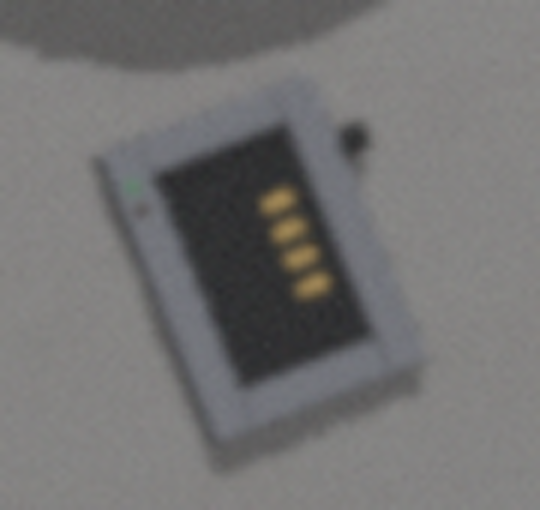

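View pics/c3.png

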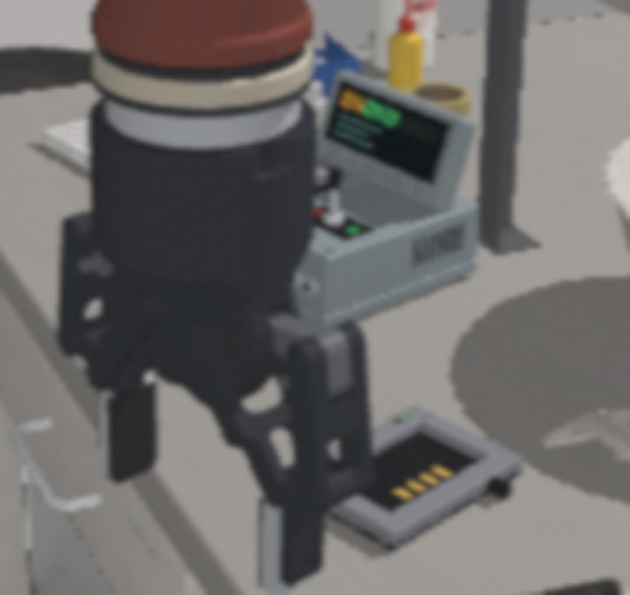

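```bash
cat > h.py <<'E'
from station import arm, snapshot, camera_info, ticket
import cv2, numpy as np
from scipy.spatial.transform import Rotation as Ro
def ray(n,uv):
    c=camera_info(n); K=np.array([[c['fx'],0,c['cx']],[0,c['fy'],c['cy']],[0,0,1]])
    p=cv2.undistortPoints(np.array([[uv]],float),K,np.array(c['dist_coeffs']))[0,0]
    return -c['R'].T@c['t'], c['R'].T@np.array([p[0],p[1],1])
def onz(n,uv,z):
    o,d=ray(n,uv); return o+d*(z-o[2])/d[2]
def proj(n,X):
    c=camera_info(n); K=np.array([[c['fx'],0,c['cx']],[0,c['fy'],c['cy']],[0,0,1]])
    return cv2.projectPoints(np.array([X],float),cv2.Rodrigues(c['R'])[0],c['t'],K,np.array(c['dist_coeffs']))[0][0,0]
def blobs(m,minA=4):
    n,l,s,c=cv2.connectedComponentsWithStats(m.astype(np.uint8))
    return [(s[i],c[i],(l==i)) for i in range(1,n) if s[i][4]>=minA]
E
python3 - <<'E'
from h import *
a=cv2.imread("pics/top0.png"); h=cv2.cvtColor(a,cv2.COLOR_BGR2HSV).astype(int)
H,S,V=h[...,0],h[...,1],h[...,2]
def roi(m,x0,x1,y0,y1):
    r=np.zeros_like(m);r[y0:y1,x0:x1]=m[y0:y1,x0:x1];return r
def show(nm,m,z,mn=3):
    for s,c,mm in blobs(m,mn):
        print(nm,s[4],c.round(1),onz("top",c,z).round(4),end=' ')
        if s[4]>40:
            r=cv2.minAreaRect(np.argwhere(mm)[:,::-1].astype(np.float32));b=cv2.boxPoints(r)
            print([onz("top",q,z).round(4).tolist()[:2] for q in b],end='')
        print()
show('orange',roi((H>5)&(H<16)&(S>150)&(V>100),265,295,240,280),.110)
show('red',roi(((H<8)|(H>170))&(S>110),240,345,195,315),.065)
show('green',roi((H>45)&(H<85)&(S>90),300,345,235,275),.065)
show('well',roi(V<75,380,450,250,320),.0105,40)
show('contacts',roi((H>10)&(H<30)&(S>100),400,450,250,310),.008)
for nm,uv,z in [('capLT',(50/5+240,268/5+195),.08),('capLB',(97/5+240,459/5+195),.08),('capRB',(280/5+240,417/5+195),.08)]:
    print(nm,onz("top",(uv[0]-.4,uv[1]-.4),z).round(4))
E
```

```text
orange 176 [277.3 260.2] [0.5075 0.035  0.11  ] [[0.5262, 0.0504], [0.5313, 0.0316], [0.4891, 0.0199], [0.484, 0.0387]]
red 16 [303.4 256.8] [ 0.5165 -0.022   0.065 ] 
green 14 [321.5 251.3] [ 0.5279 -0.0638  0.065 ] 
well 757 [417.7 282.4] [ 0.4511 -0.2937  0.0105] [[0.4843, -0.2541], [0.5039, -0.3067], [0.4194, -0.3369], [0.4001, -0.2846]]
contacts 12 [420.8 273. ] [ 0.4735 -0.303   0.008 ] 
contacts 10 [422.5 278. ] [ 0.4614 -0.3064  0.008 ] 
contacts 12 [424.8 282.3] [ 0.4509 -0.3113  0.008 ] 
contacts 12 [426.8 287.1] [ 0.4394 -0.3158  0.008 ] 
capLT [0.5381 0.0987 0.08  ]
capLB [0.4516 0.0789 0.08  ]
capRB [ 0.4682 -0.0035  0.08  ]
```

```bash
cat >> h.py <<'E'
PHI=np.radians(15.3); O=np.array([.5468,-.0009,0])
RR=Ro.from_euler('z',PHI).as_matrix()
def W(p): return O+RR@np.array(p,float)
def quat(d,j):   # finger dir, jaw dir in readout frame
    x=RR@np.array(d,float); x/=np.linalg.norm(x); y=RR@np.array(j,float); y-=x*(x@y); y/=np.linalg.norm(y)
    return Ro.from_matrix(np.c_[x,y,np.cross(x,y)]).as_quat()
def tcp(tip,d,L=.073): return W(np.array(tip)-L*np.array(d)/np.linalg.norm(d))
def F(n=1): return RR.T@np.mean([arm.read_ft_force() for _ in range(n)],axis=0)
D=np.array([0,0,-1.])
def tilt(deg): a=np.radians(deg); return np.array([0,-np.sin(a),-np.cos(a)])
E
python3 - <<'E'
from h import *
print(Ro.from_quat(arm.read_eef_rot()).as_matrix().round(2))
t=arm.read_time(); fs=np.array([arm.read_ft_force() for _ in range(10)]); print(fs.mean(0),fs.std(0),arm.read_time()-t)
for s in(1,-1):
    print('tog',arm.ik(tcp([-.035,-.06,.083],D),quat(D,[s,0,0])),arm.ik(tcp([-.035,-.06,.2],D),quat(D,[s,0,0])))
    for a in(35,40,45):
        d=tilt(a)
        for y in (.13,.08): print(a,s,y,arm.ik(tcp([-.028,y,.03],d),quat(d,[s,0,0])))
    print('gr',arm.ik(W([-.028,.045,.11+.054]),quat(D,[0,s,0])),arm.ik(W([-.028,.045,.25]),quat(D,[0,s,0])))
    q=Ro.from_euler('z',np.radians(4.5))*Ro.from_quat(quat(D,[0,s,0]))
    print('ch',arm.ik([.452,-.2955,.13],q.as_quat()))
E
```

```text
[[-0.    0.28 -0.96]
 [ 0.   -0.96 -0.28]
 [-1.   -0.    0.  ]]
[ 0.6863245  -0.28882165 -0.85300888] [0. 0. 0.] 0.0
tog [ 0.36199133  0.66910032 -0.42460706  1.90958573  0.43357998  0.65383346
 -0.063924  ] [ 0.42954408  0.51276994 -0.51548899  1.79300834  0.30965142  0.91676644
  0.04572389]
35 1 0.13 [-0.71527136  0.8230776   0.14774636  1.99234369  0.76250665  0.70523738
 -1.01704207]
35 1 0.08 [-0.69760412  0.82717386  0.26227031  2.03131252  0.76496407  0.5966448
 -0.93876845]
40 1 0.13 [-0.73160773  0.85583599  0.11562443  1.97386383  0.82664524  0.79637486
 -1.10932982]
40 1 0.08 [-0.75564219  0.86658015  0.29225918  2.01956832  0.79698809  0.64775154
 -1.00569866]
45 1 0.13 [-0.84080742  0.90571544  0.23491384  1.95649398  0.7735703   0.80406026
 -1.08623571]
45 1 0.08 [-0.71263472  0.88932553  0.16909945  2.00199924  0.92616456  0.79185906
 -1.16334587]
gr [ 0.35820798  0.7031388  -0.73362698  1.96413226  0.69384417  0.74370676
  1.04431208] [ 0.45307166  0.60181676 -0.87471437  1.87872813  0.57152481  0.932558
  1.14640971]
ch [ 1.18238226  0.994753   -1.15272927  1.895877
[... 373 characters left out ...]
543 -0.59207578  0.49621184
 -2.74535136]
40 -1 0.13 [-1.29940572  1.28961194  1.2267285   1.9903528  -0.74763244  0.69899346
 -2.69831032]
40 -1 0.08 [-1.17176053  1.18145724  1.08216299  2.03118815 -0.57586303  0.51865801
 -2.7971924 ]
45 -1 0.13 [-0.05386513  1.24740133 -1.15272279  1.93089639  1.36311942  1.86404287
  1.54197416]
45 -1 0.08 [-1.23223927  1.28379175  1.16305014  2.01687097 -0.62061162  0.56607307
 -2.78728433]
gr [-0.04877235  0.59675222 -0.09404306  1.97659944  0.0975699   0.57246656
 -1.51248529] [ 0.05512066  0.47429414 -0.24175264  1.89031772  0.1537997   0.79480402
 -1.57273605]
ch [ 0.55783608  0.68369076 -0.02971192  1.9151349   0.03630803  0.54327486
 -0.72150588]
```

Run:
```python
from h import *
arm.move_gripper(0.0)
arm.movep(tcp([-.035,-.064,.17],D),quat(D,[1,0,0]))
arm.line_to(tcp([-.035,-.064,.088],D),velocity=.12)
print(arm.read_time(),RR.T@(arm.read_tool_pos()-O),F())
for n in("side","top"): cv2.imwrite(f"pics/{n}1.png",snapshot(n))
a=cv2.imread("pics/side1.png"); cv2.imwrite("pics/s1c.png",cv2.resize(a[170:350,200:400],None,fx=3.3,fy=3.3,interpolation=cv2.INTER_CUBIC))
a=cv2.imread("pics/top1.png"); cv2.imwrite("pics/t1c.png",cv2.resize(a[180:325,225:460],None,fx=3.3,fy=3.3,interpolation=cv2.INTER_CUBIC))
```

```text
4.025 [-0.03450394 -0.064119    0.16151554] [-0.10985501  0.61977304 -0.93976782]
```

View pics/s1c.png

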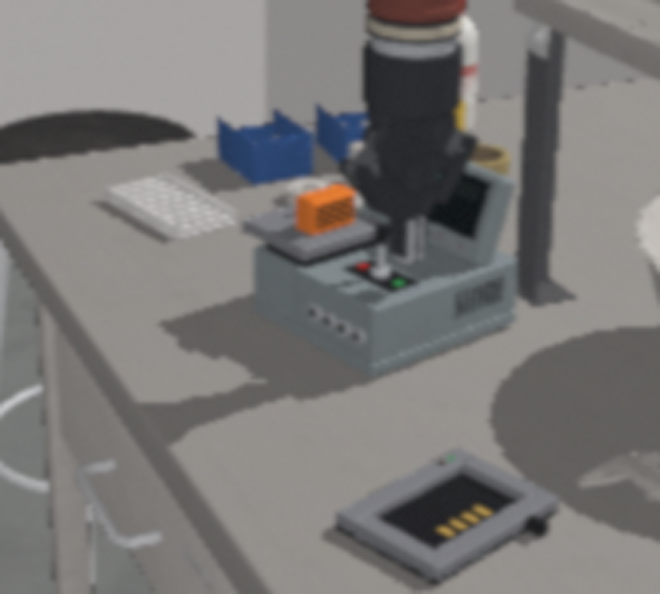

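View pics/t1c.png

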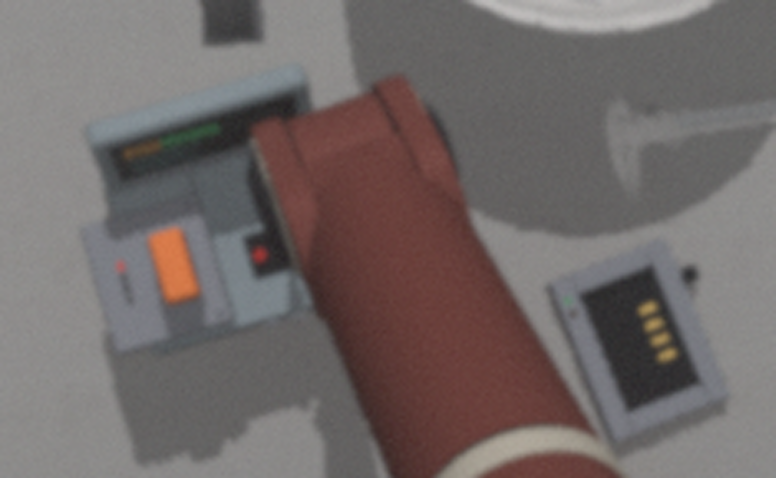

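The fingers are down to the right of the toggle, which is still upright. Next I'll push left in small steps while reading force.

```bash
python3 - <<'E'
from h import *
a=cv2.imread("pics/side1.png"); h=cv2.cvtColor(a,cv2.COLOR_BGR2HSV).astype(int);H,S,V=h[...,0],h[...,1],h[...,2]
for nm,p in (('red',[-.035,-.012,.065]),('green',[-.035,-.056,.065]),('orangetop',[-.028,.045,.11]),('kn',[-.035,-.034,.1]),('tip',[-.035,-.064,.0886])): print(nm,proj('side',W(p)).round(1))
for nm,m in (('o',(H>5)&(H<16)&(S>170)),('r',((H<6)|(H>172))&(S>140)),('g',(H>45)&(H<85)&(S>90))):
    for s,c,mm in blobs(m,6):
        if 290<c[0]<330 and 220<c[1]<270: print(nm,s,c.round(1))
m=np.zeros_like(V);m[300:345,300:375]=(V<60)[300:345,300:375]
for s,c,mm in blobs(m,60):
    b=cv2.boxPoints(cv2.minAreaRect(np.argwhere(mm)[:,::-1].astype(np.float32)));print(s[4],c)
    cn=max(cv2.findContours(mm.astype(np.uint8),0,2)[0],key=cv2.contourArea)
    ap=cv2.approxPolyDP(cv2.convexHull(cn),2.5,True)[:,0]
    for q in ap: print(q,onz('side',q.astype(float),.014).round(4),onz('side',q.astype(float),.007).round(4))
E
python3 - <<'E'
from h import *
f0=F()
y=-.064
for y in np.arange(-.058,-.026,.002):
    arm.line_to(tcp([-.035,y,.088],D),velocity=.04)
    f=F()-f0; print(round(y,4),f.round(2),(RR.T@(arm.read_tool_pos()-O))[1].round(4))
    if abs(f[1])>4.5: break
print(arm.read_time())
cv2.imwrite("pics/s2.png",cv2.resize(snapshot("side")[200:300,250:400],None,fx=5,fy=5,interpolation=cv2.INTER_CUBIC))
E
```

```text
red [309.1 250.2]
green [320.  255.5]
orangetop [297.8 227.9]
kn [314.8 240.7]
tip [322.3 248.3]
o [291 226  15  14 165] [298.1 233. ]
g [319 254   4   3  10] [320.2 255. ]
336 [334.14285714 323.16369048]
[354 321] [ 0.4923 -0.3089  0.014 ] [ 0.4983 -0.2994  0.007 ]
[332 334] [ 0.4233 -0.3348  0.014 ] [ 0.4285 -0.3255  0.007 ]
[316 326] [ 0.4058 -0.2931  0.014 ] [ 0.4108 -0.2833  0.007 ]
[338 314] [ 0.4737 -0.2683  0.014 ] [ 0.4795 -0.2583  0.007 ]
-0.058 [ 0.39 -0.08 -0.65] -0.0575
-0.056 [-0.18 -0.53  0.66] -0.0559
-0.054 [ 0.25  0.46 -0.11] -0.0538
-0.052 [0.91 0.05 0.64] -0.0518
-0.05 [-0.4  -0.59 -0.19] -0.0499
-0.048 [-0.45 -1.16  0.52] -0.048
-0.046 [ 0.34 -1.77  1.06] -0.046
-0.044 [ 0.38 -0.99  1.13] -0.044
-0.042 [-0.02 -1.48  0.99] -0.0422
-0.04 [ 0.04 -3.14 -1.29] -0.0403
-0.038 [ 0.66 -4.62 -3.31] -0.0385
6.925
```

View pics/s2.png

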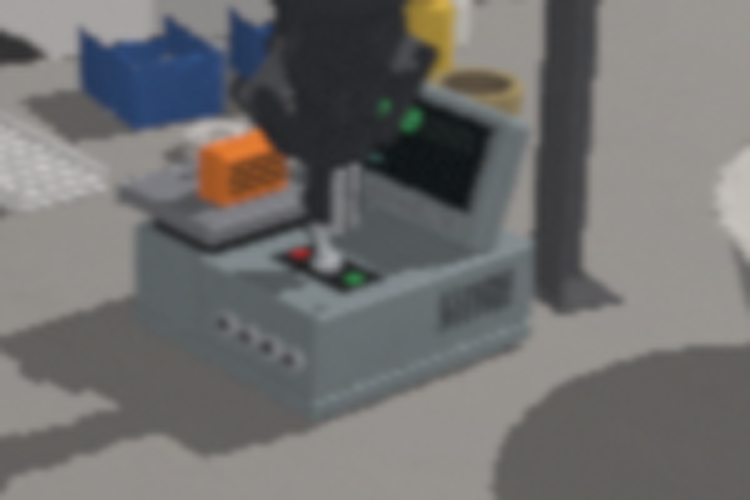

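The toggle is leaning left against the finger with about 4.6 N, which is roughly at the stop. I'll hold it, then let it back slowly.

Run:
```python
from h import *
arm.line_to(tcp([-.035,-.0370,.088],D),velocity=.04); print(F())
arm.pause(.45); print(F()); arm.pause(.35)
arm.line_to(tcp([-.035,-.064,.088],D),velocity=.05)
print(F(),arm.read_time())
cv2.imwrite("pics/s3.png",cv2.resize(snapshot("side")[200:300,250:400],None,fx=5,fy=5,interpolation=cv2.INTER_CUBIC))
arm.line_to(tcp([-.035,-.064,.19],D),velocity=.2)
d=tilt(40)
arm.movep(tcp([-.028,.16,.19],d),quat(d,[1,0,0]))
print(arm.read_time(),F())
for n in("side","top"): cv2.imwrite(f"pics/{n}4.png",snapshot(n))
a=cv2.imread("pics/side4.png"); cv2.imwrite("pics/s4c.png",cv2.resize(a[130:330,200:400],None,fx=3,fy=3,interpolation=cv2.INTER_CUBIC))
```

```text
[ 0.5041472  -4.9447533  -4.68760375]
[ 0.23963544 -5.09946082 -4.22943534]
[ 0.44750085 -0.15789725  0.51594726] 8.7167
10.475 [ 0.80880875  0.09392654 -0.02494772]
```

View pics/s3.png

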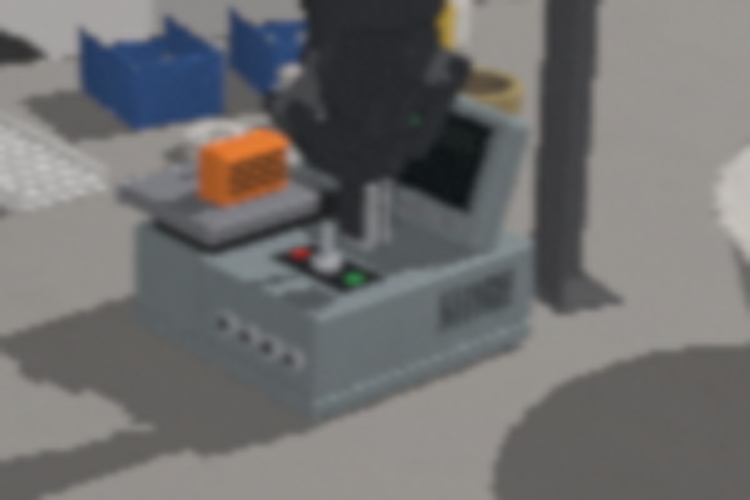

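View pics/s4c.png

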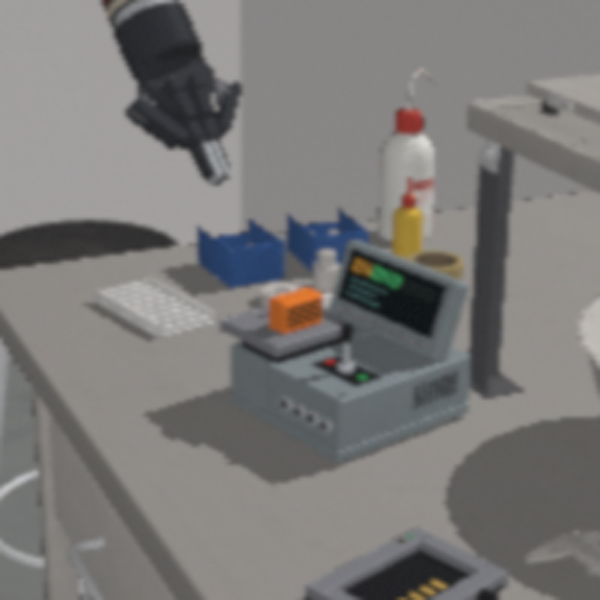

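View pics/top4.png

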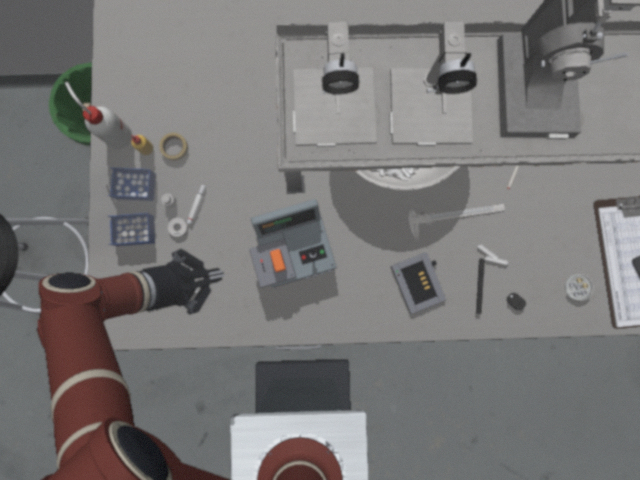

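The toggle is upright again and the gripper is clear, at (215,275) in the top view. Now I'll reach in under the lip and feel for the pad.

Run:
```python
from h import *
d=tilt(40); q=quat(d,[1,0,0])
arm.line_to(tcp([-.028,.130,.026],d),velocity=.15)
f0=F(); print('f0',f0,arm.read_time())
for y in np.arange(.108,.0885,-.0015):
    arm.line_to(tcp([-.028,y,.026],d),velocity=.05)
    f=F()-f0; p=RR.T@(arm.read_tool_pos()-O)+.073*d
    print(round(y,4),f.round(2),p.round(4))
    if np.linalg.norm(f)>4.0: break
print(arm.read_time())
for n in("side","top"): cv2.imwrite(f"pics/{n}5.png",snapshot(n))
a=cv2.imread("pics/side5.png"); cv2.imwrite("pics/s5c.png",cv2.resize(a[170:310,200:400],None,fx=4,fy=4,interpolation=cv2.INTER_CUBIC))
```

```text
f0 [-0.25631269 -0.36973804 -0.29894978] 11.8333
0.108 [ 1.43 -0.19  0.41] [-0.028   0.1079  0.026 ]
0.1065 [0.77 0.16 0.27] [-0.028   0.1067  0.0259]
0.105 [0.13 0.23 0.67] [-0.028   0.1049  0.026 ]
0.1035 [ 0.44  0.87 -0.23] [-0.028   0.1033  0.026 ]
0.102 [-0.02  0.09  0.33] [-0.028   0.1019  0.026 ]
0.1005 [-0.21  0.71  0.39] [-0.028   0.1003  0.026 ]
0.099 [0.79 0.15 0.19] [-0.028   0.0989  0.026 ]
0.0975 [-0.45  0.72  0.01] [-0.028   0.0974  0.026 ]
0.096 [-0.25  0.74  0.12] [-0.028   0.0958  0.026 ]
0.0945 [-0.19  0.65 -0.09] [-0.0279  0.0946  0.026 ]
0.093 [-0.76  3.95  0.72] [-0.0279  0.0939  0.0259]
14.925
```

View pics/s5c.png

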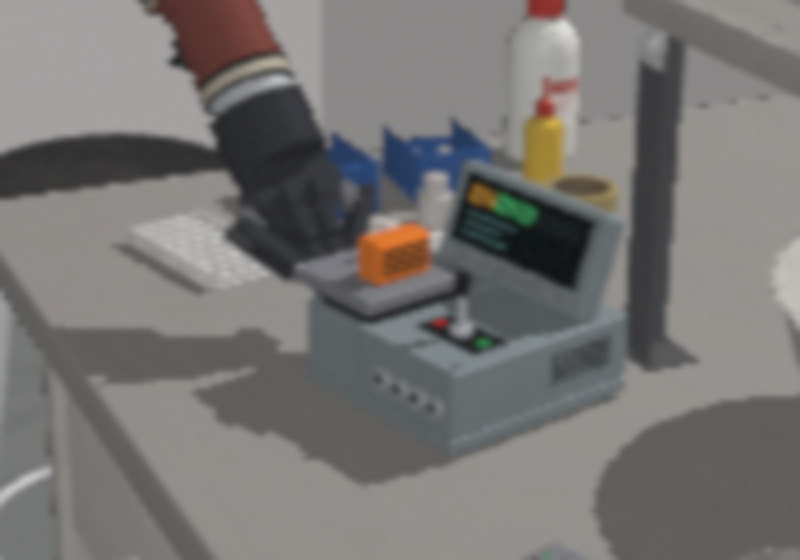

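The finger made contact about 3 mm past the nominal pad face. I'll press on and see whether it gives like the pad or stays rigid like the wall.

Run:
```python
from h import *
d=tilt(40); f0=np.array([-.2,0,.0])
for y in np.arange(.092,.0845,-.001):
    arm.line_to(tcp([-.028,y,.026],d),velocity=.04)
    f=F()-f0; p=RR.T@(arm.read_tool_pos()-O)+.073*d
    print(round(y,4),f.round(2),p.round(4))
    if np.linalg.norm(f)>9: break
print(arm.read_time())
a=snapshot("side");cv2.imwrite("pics/side6.png",a); cv2.imwrite("pics/s6c.png",cv2.resize(a[170:310,200:400],None,fx=4,fy=4,interpolation=cv2.INTER_CUBIC))
```

```text
0.092 [0.05 3.63 1.37] [-0.0279  0.0927  0.0259]
0.091 [-0.49  4.5   0.47] [-0.0279  0.0913  0.0259]
0.09 [-0.18  4.75 -0.51] [-0.0279  0.0902  0.0259]
0.089 [-0.59  4.81  0.48] [-0.0279  0.0893  0.0259]
0.088 [ 0.88  4.07 -0.95] [-0.0279  0.0879  0.0259]
0.087 [ 1.18  3.19 -0.59] [-0.0279  0.087   0.0259]
0.086 [ 0.82  4.63 -0.04] [-0.028   0.0861  0.026 ]
0.085 [-0.16  6.57 -0.5 ] [-0.0279  0.0859  0.0259]
17.025
```

View pics/s6c.png

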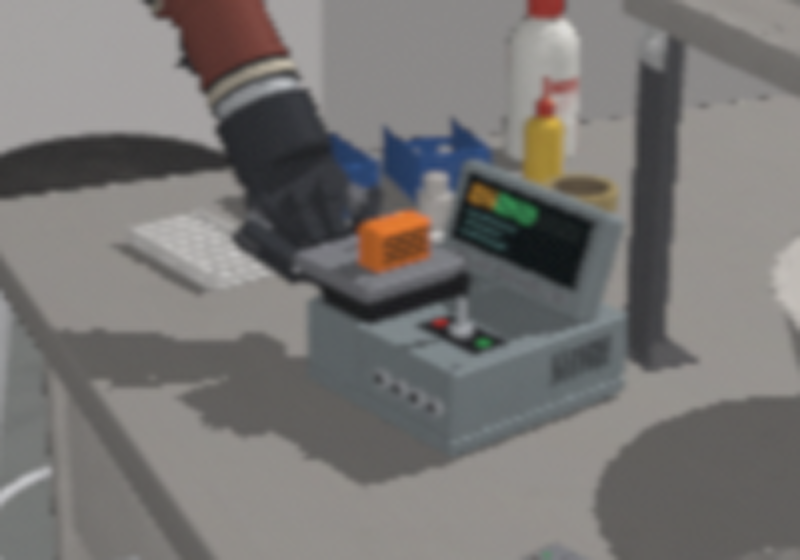

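The pack has popped up: the orange rib moved from about (395,255) to (395,240) in the crop. I'll withdraw and get over the pack while measuring the charger more finely.

```bash
python3 - <<'E'
from h import *
d=tilt(40)
arm.line_to(tcp([-.028,.130,.026],d),velocity=.15)
arm.line_to(tcp([-.028,.165,.19],d),velocity=.25)
print(arm.read_time())
for n in("side","top"): cv2.imwrite(f"pics/{n}7.png",snapshot(n))
E
python3 - <<'E'
from h import *
for n,(x0,x1,y0,y1),rng in (("top",(380,450,248,322),(.007,.014)),("side",(295,375,300,350),(.007,.014))):
    a=cv2.imread(f"pics/{n}7.png"); g=cv2.GaussianBlur(cv2.cvtColor(a,cv2.COLOR_BGR2GRAY),(0,0),.7)[y0:y1,x0:x1]
    k=8; G=cv2.resize(g,None,fx=k,fy=k,interpolation=cv2.INTER_CUBIC)
    for th in (65,80,95):
        m=(G<th).astype(np.uint8)
        cs=[c for c in cv2.findContours(m,0,1)[0] if cv2.contourArea(c)>300*k*k*.8]
        for c in cs:
            hl=cv2.convexHull(c); 
            for e in range(4,120):
                ap=cv2.approxPolyDP(hl,e,True)
                if len(ap)<=4: break
            P=(ap[:,0]+.5)/k-.5+[x0,y0]
            print(n,th,cv2.contourArea(c)/k/k,P.round(1).tolist())
            for z in rng:
                Q=np.array([onz(n,p,z)[:2] for p in P])
                E=np.roll(Q,-1,0)-Q
                print('  z',z,Q.mean(0).round(4),np.linalg.norm(E,axis=1).round(4),np.degrees(np.arctan2(E[:,1],E[:,0])).round(1))
# contacts triangulate & orange
for n in("top","side"):
    a=cv2.imread(f"pics/{n}7.png");h=cv2.cvtColor(a,cv2.COLOR_BGR2HSV).astype(int);H,S,V=h[...,0],h[...,1],h[...,2]
    for s,c,mm in blobs((H>10)&(H<32)&(S>90),5):
        if (n=='top' and 400<c[0]<450 and 255<c[1]<310) or (n=='side' and 320<c[0]<360 and 310<c[1]<345): print(n,c.round(1),onz(n,c,.008).round(4))
    for s,c,mm in blobs((H>5)&(H<16)&(S>150)&(V>100),60):
        print(n,'orange',s,c.round(1),onz(n,c,.120).round(4) if n=='top' else '')
E
```

```text
18.3417
top 65 786.9140625 [[420.9, 261.7], [435.1, 294.6], [415.8, 302.7], [401.8, 269.6]]
  z 0.007 [ 0.452  -0.2963] [0.0853 0.0506 0.0855 0.0504] [-159.3  110.8   20.6  -69.4]
  z 0.014 [ 0.4519 -0.2947] [0.0848 0.0503 0.085  0.0501] [-159.3  110.8   20.6  -69.4]
top 80 876.25 [[421.2, 260.8], [435.9, 294.9], [415.3, 303.6], [400.9, 269.3]]
  z 0.007 [ 0.4519 -0.2961] [0.0886 0.0541 0.0883 0.0535] [-159.2  110.7   20.4  -69. ]
  z 0.014 [ 0.4519 -0.2945] [0.0881 0.0538 0.0878 0.0532] [-159.2  110.7   20.4  -69. ]
top 95 957.4609375 [[421.9, 260.1], [436.8, 295.3], [415.2, 304.3], [400.2, 269.1]]
  z 0.007 [ 0.4518 -0.2966] [0.0912 0.0567 0.0911 0.0574] [-159.7  110.6   20.7  -69.3]
  z 0.014 [ 0.4518 -0.295 ] [0.0907 0.0564 0.0905 0.057 ] [-159.7  110.6   20.7  -69.3]
side 65 359.34375 [[354.8, 320.6], [331.4, 334.9], [315.8, 326.6], [339.1, 313.2]]
  z 0.007 [ 0.4549 -0.292 ] [0.0808 0.046  0.0796 0.0459] [-158.4  110.8   21.4  -67.7]
  z 0.014 [ 0.4494 -0.3017] [0.0799 0.0455 0.0786 0.0453] [-158.4  110.8   21.4  -67.7]
side 80 418.21875 [[355.8, 320.3], [331.4, 335.4], [315.1,
[... 617 characters left out ...]
.3   21.8  -69.2]
  z 0.014 [ 0.4516 -0.3   ] [0.0889 0.0517 0.0884 0.0498] [-157.   110.3   21.8  -69.2]
side 95 312.84375 [[374.4, 320.4], [360.3, 313.7], [351.3, 299.6], [374.4, 299.6]]
  z 0.007 [ 0.551  -0.2602] [0.0408 0.0671 0.0567 0.096 ] [ 110.7   78.3  -23.5 -122.3]
  z 0.014 [ 0.5444 -0.2702] [0.0403 0.0663 0.056  0.0949] [ 110.7   78.3  -23.5 -122.3]
top [420.7 273.3] [ 0.4729 -0.3027  0.008 ]
top [422.8 277.8] [ 0.462 -0.307  0.008]
top [424.6 282.4] [ 0.4507 -0.3111  0.008 ]
top [426.7 287. ] [ 0.4396 -0.3154  0.008 ]
top orange [270 250  14  21 177] [276.6 260. ] [0.5073 0.0359 0.12  ]
side [340.  327.4] [ 0.456  -0.3109  0.008 ]
side orange [290 223  17  14 189] [297.8 229.7]
```

The charger's well centre is at (0.452, -0.2955) with a yaw of about 20.6 deg, and the two views agree to about 2 mm. Next is the grasp.

Run:
```python
from h import *
q=quat(D,[0,-1,0])
arm.move_gripper(.62,40)
arm.movep(W([-.028,.045,.26]),q)
f0=F(); print(arm.read_time(),f0)
arm.line_to(W([-.028,.045,.1665]),velocity=.15)
print(F()-f0)
arm.move_gripper(0.0,40)
print('open',arm.read_opening(),F()-f0,arm.read_time(),RR.T@(arm.read_tool_pos()-O))
for n in("side","top"): cv2.imwrite(f"pics/{n}8.png",snapshot(n))
a=cv2.imread("pics/side8.png"); cv2.imwrite("pics/s8c.png",cv2.resize(a[170:310,200:400],None,fx=4,fy=4,interpolation=cv2.INTER_CUBIC))
```

```text
19.7167 [0.59331922 0.62473236 0.44653205]
[0.32969753 0.39739583 0.28207879]
open 0.27086463245019776 [-0.95616742  1.07736992  3.31708473] 20.8583 [-0.0274677   0.04521348  0.16738395]
```

View pics/s8c.png

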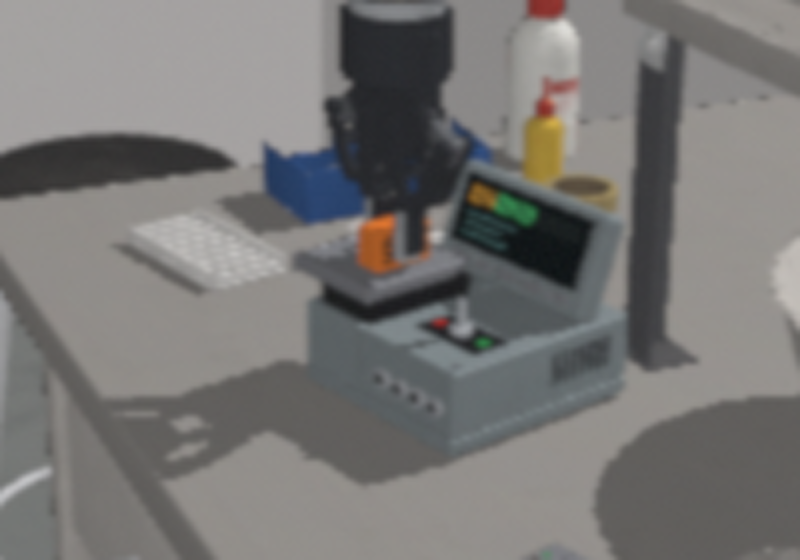

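```bash
cat >> h.py <<'E'
PC=np.radians(20.6); CC=np.array([.452,-.2955,0])
RC=Ro.from_euler('z',PC).as_matrix()
QC=(Ro.from_euler('z',PC-PHI)*Ro.from_quat(quat(D,[0,-1,0]))).as_quat()
E
python3 - <<'E'
from h import *
p=arm.read_tool_pos()
arm.line_to(p+[0,0,.03],velocity=.08); print(F(),arm.read_opening())
arm.line_to(p+[0,0,.11],velocity=.2)
arm.line_to([CC[0],CC[1],p[2]+.11],velocity=.2,ori=QC)
arm.line_to([CC[0],CC[1],.150],velocity=.15)
arm.pause(.2)
print(arm.read_time(),arm.read_tool_pos(),F(),arm.read_opening())
for n in("side","top"): cv2.imwrite(f"pics/{n}9.png",snapshot(n))
a=cv2.imread("pics/side9.png"); cv2.imwrite("pics/s9c.png",cv2.resize(a[240:360,260:420],None,fx=5,fy=5,interpolation=cv2.INTER_CUBIC))
a=cv2.imread("pics/top9.png"); cv2.imwrite("pics/t9c.png",cv2.resize(a[180:325,225:465],None,fx=3.3,fy=3.3,interpolation=cv2.INTER_CUBIC))
E
```

```text
[ 0.6250255  -0.2616121  -3.28322977] 0.2704561173762037
25.0667 [ 0.45241628 -0.29573789  0.15091956] [ 0.2745277  -0.55894728 -1.90893932] 0.27362023713586187
```

View pics/s9c.png

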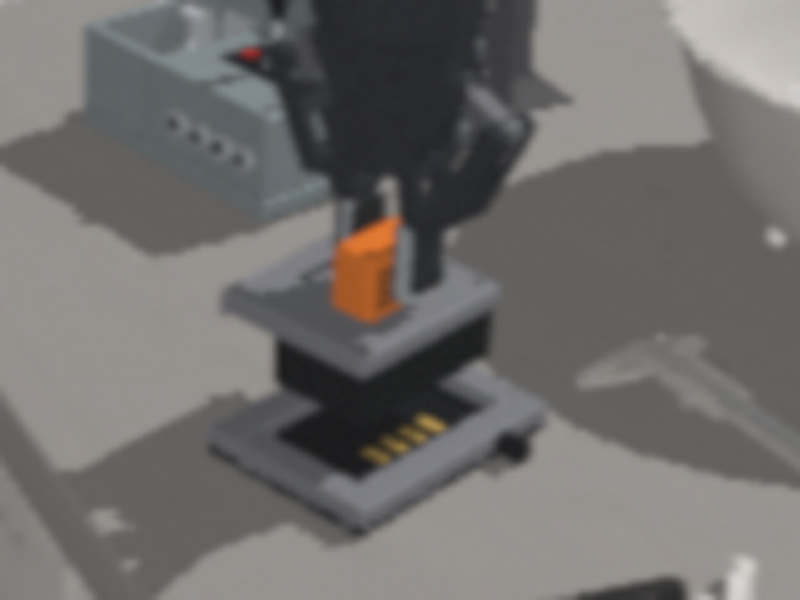

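View pics/t9c.png

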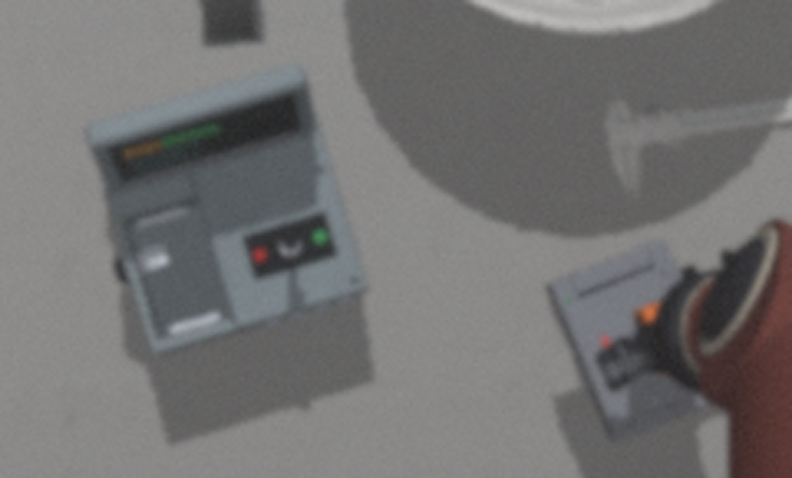

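Run:
```python
from h import *
f0=F(); print(f0)
for z in (.140,.134,.130,.128,.126,.124,.122,.121,.120,.119,.118):
    arm.line_to([CC[0],CC[1],z],velocity=.05)
    f=RC.T@RR@(F()-f0); p=arm.read_tool_pos()
    print(z,f.round(2),p.round(4))
    if f[2]>6 or np.hypot(f[0],f[1])>6: break
print(arm.read_time(),arm.read_wrist_torque(),arm.read_opening())
for n in("side","top"): cv2.imwrite(f"pics/{n}10.png",snapshot(n))
a=cv2.imread("pics/side10.png"); cv2.imwrite("pics/s10c.png",cv2.resize(a[240:360,260:420],None,fx=5,fy=5,interpolation=cv2.INTER_CUBIC))
```

```text
[ 0.05280508  0.56889467 -2.78026046]
0.14 [-0.14 -1.08  0.27] [ 0.4517 -0.2953  0.1394]
0.134 [-0.08 -1.35  0.36] [ 0.4518 -0.2953  0.1336]
0.13 [-0.36 -0.76  0.37] [ 0.4519 -0.2954  0.1298]
0.128 [ 0.   -0.33  0.29] [ 0.4519 -0.2955  0.1279]
0.126 [-1.05 -1.    0.2 ] [ 0.4519 -0.2954  0.1259]
0.124 [ 0.13 -0.15  0.24] [ 0.4519 -0.2955  0.1238]
0.122 [-0.03 -0.8   0.47] [ 0.4519 -0.2954  0.1218]
0.121 [-0.19 -0.78 -0.15] [ 0.452  -0.2955  0.121 ]
0.12 [-1.46  1.27  8.37] [ 0.4519 -0.2955  0.1208]
27.5333 [ 0.19792607  0.26851748 -0.01760013] 0.26523391218357856
```

View pics/s10c.png

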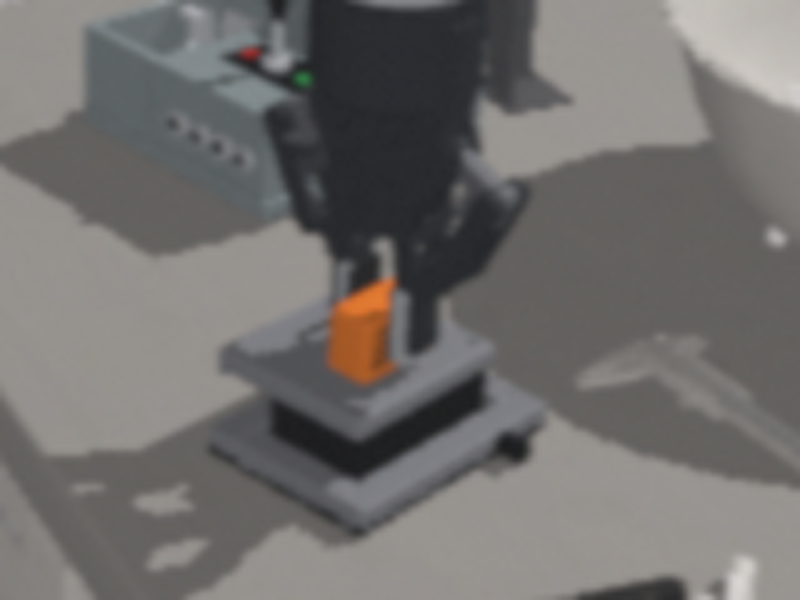

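The pack met the floor at TCP z 0.1208, against 0.1204 predicted for fully seated and about 0.127 for sitting on the rim. I'll release and check.

Run:
```python
from h import *
arm.move_gripper(.55); p=arm.read_tool_pos()
print(F())
arm.line_to(p+[0,0,.12],velocity=.12)
arm.movep([.30,-.50,.32],QC)
print(arm.read_time(),F(),arm.read_opening())
for n in("side","top"): cv2.imwrite(f"pics/{n}11.png",snapshot(n))
a=cv2.imread("pics/side11.png"); cv2.imwrite("pics/s11c.png",cv2.resize(a[210:360,260:420],None,fx=4,fy=4,interpolation=cv2.INTER_CUBIC))
a=cv2.imread("pics/top11.png"); cv2.imwrite("pics/t11c.png",cv2.resize(a[180:325,225:465],None,fx=3.3,fy=3.3,interpolation=cv2.INTER_CUBIC))
h=cv2.cvtColor(a,cv2.COLOR_BGR2HSV).astype(int);H,S,V=h[...,0],h[...,1],h[...,2]
for s,c,mm in blobs((H>5)&(H<16)&(S>150)&(V>100),60):
    b=cv2.boxPoints(cv2.minAreaRect(np.argwhere(mm)[:,::-1].astype(np.float32)))
    print(s[4],onz("top",c,.073).round(4),[onz("top",x,.073)[:2].round(4).tolist() for x in b])
```

```text
[ 0.37659029 -0.13446886  0.66592123]
30.1833 [0.34239411 0.28567767 0.09409087] 0.5489102655396715
167 [ 0.4511 -0.2929  0.073 ] [[0.4676, -0.2758], [0.4751, -0.2944], [0.4348, -0.3102], [0.4273, -0.2917]]
```

View pics/s11c.png

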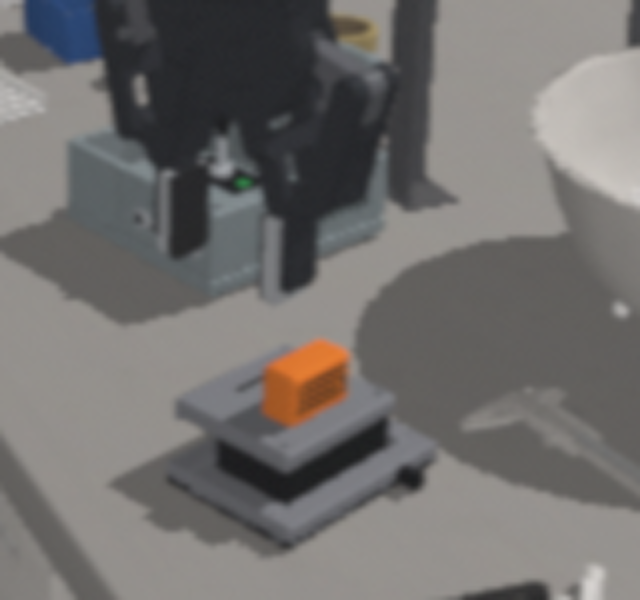

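View pics/t11c.png

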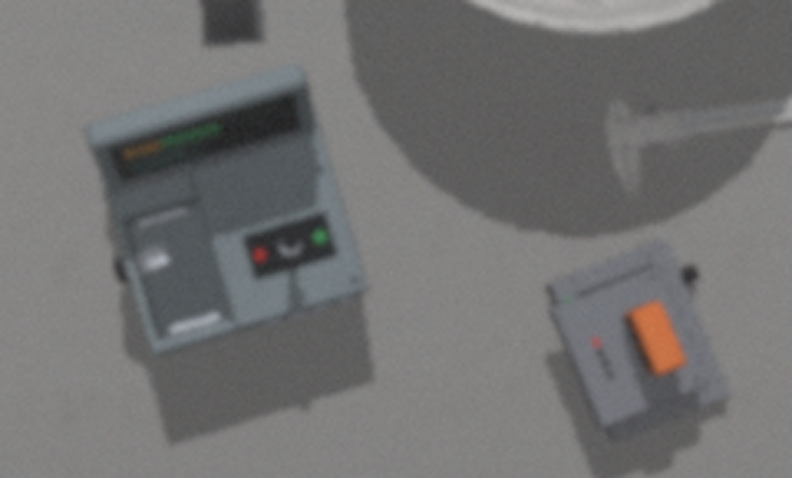

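The pack sits level in the charger, rib up, with the gripper clear and the toggle upright. I'll hand the job in.

Run:
```python
from h import *
ticket.finish_job(); print(arm.read_time())
```

```text
the job is handed in; nothing more can be done
the job is handed in; nothing more can be done
```

The job is done and handed in, at about 30 s of the 72 s allowed.

- **Toggle:** I pushed it over to the red dot with the shut fingers until the force levelled off at about 5 N, and held it there for a bit over a second. I eased it back slowly, and the picture afterwards showed it upright. It was never pushed toward the green dot.
- **Latch:** I reached in under the lip at a 40° tilt and touched the pad on the first probe, about 3 mm deeper than I had calculated. It gave way at about 4.8 N. The picture showed the pack popped up, and I took the finger away.
- **Pack:** I lifted it by the rib and lowered it into the charger. It touched the floor at tool height 0.1208 m, against 0.1204 m predicted for fully seated and about 0.127 m for resting on the rim. I only opened the gripper after that.

**Last checks:** In the final pictures the pack looks level with the rib up, and the rib centre is within about 3 mm of the charger centre I measured. The gripper was touching nothing, and the other things I could see near the work were where they started.

**Not confirmed:** The readout's display still showed its text in every later picture, so the pictures alone don't show that it shut down. I judged that only from the toggle's force, travel and hold time.

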